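# Unlock the red fall cone, draw it from its pot and hold it level over the white tile

### The job

The point of the red-handled test cone is to be checked in profile against the white tile. Twist the black locking cap of its storage pot open (anticlockwise from above, as far as it goes), draw the cone straight up out of the pot, then lay it over to about level and hold it still with its point over the middle of the tile, all of it more than 120 mm above the worktop. Finish while holding it there; on the way let the cone touch nothing and disturb nothing else, and leave the blue-handled cone locked in its pot.

Things in the scene. Friction and masses are not known exactly. Their poses are not given: they have to be found in the camera images.
- pot_red: Grey storage pot of the red-handled cone, standing fast: foot 68 mm across, body 38 mm across, 50 mm high under its cap. Origin under its centre on the worktop, z up. A twin pot holds the blue-handled cone; the two may have changed places. The cone hangs upright in the 21 mm bore, point down; a keyed recess under the cap keeps it from turning.
- cap_red (a joint): Turn of the black locking cap on pot_red, rad: a knurled ring 48 mm across, 15.5 mm high, captive on the pot. Starts at 0 to 0.2 and grows anticlockwise seen from above, to a stop at 1.31. Two tabs in it lie over the cone's lugs; from 1.05 on the lugs pass. Drags with 0.05 N m, stays where left; one grasp across the ring turns it all the way.
- cap_red_top (a point): Centre of the upper rim of that cap, 63.5 mm above the worktop, on its axis. The cone's handle stands up through it.
- cone_red: Steel 30 degree test cone with a red handle, 87 mm long, about 80 g, loose. Origin at its point, z axis from point to handle. Flange 24 mm across with two lugs (35 mm over them, along its x) 36 to 41 mm from the point; round handle, 14 mm in diameter, from 52 to 86 mm. In the pot the handle shows from 2.5 to 36.5 mm above the cap's rim. Lifting it 55 mm frees it.
- cone_red_grip (a point): Middle of the graspable handle of cone_red, 70 mm from its point: 84 mm above the worktop while the cone stands in its pot.
- seat_red (a point): Where the point of cone_red is while it stands in its pot: on the pot's axis, 14 mm above the worktop.
- pot_blue: The same pot, holding the blue-handled cone; to be left alone.
- cap_blue (a joint): The same cap on pot_blue, 0 locked; to be left alone.
- cone_blue: Steel test cone (60 degrees) with a blue handle, otherwise like cone_red; to be left in its pot.
- seat_blue (a point): Where the point of cone_blue is while it stands in its pot.
- tile: Plain white ceramic tile, 120 x 120 mm, on a black rubber base 127 mm square, 9 mm high in all, loose. Origin under its centre on the worktop.
- bottle: Bystander: small brown dropper bottle, 33 mm across, 102 mm high, loose, behind and left of the tile. Origin under its centre.
- tape: Bystander: roll of black tape, 62 mm across, 19 mm high, lying left of the tile. Origin under its centre.
- mould_ring: Bystander: steel ring, 62 mm across, 35 mm high, left of the bottle. Origin under its centre.

How it is judged:
By the outcome, as a careful person would: the job done as asked, in the order asked, and still so for the second after the job is handed in, while the arm keeps its last pose, push and grip.
It also fails if it takes over 54 s, if anything falls off the work surface, if the arm or the gripper's body presses on something with over 40 N, if the wrist force passes 120 N, or if a joint passes its speed limit or range.

### The arm

A 6-joint arm with a two-finger parallel gripper is mounted at the origin on a cart in front of the work surface, level with it; the furniture and walls round the work are solid. World frame = base frame: x ahead of the robot, y to its left, z up, the work surface at z = 0. Lengths are in mm, angles in rad, forces in N, time in s.
With the tool pointing down it reaches from about 275 to 825 mm from the base axis. Payload 5.2 kg.
Tool frame: the origin (TCP) lies at the very end of the fingers, on their centre line; the grasp point (between the pads) lies 19 mm behind it; z points along the fingers, y is the direction in which the jaws open and shut (so a half turn about z gives the same grasp; the last joint's range is limited). The gripper opens to 93 mm and grips with 3 to 60 N. Pads are 15 mm wide; open, the fingers measure 128 mm over their backs; the gripper's body (75 mm by 188 mm) begins 65 mm behind the grasp point.
Start: joints at [1.019, 0.259, 1.535, -0, 1.348, -0.203], TCP at [187.952, 516.894, 218.653] pointing down, gripper open.
Joint ranges: [-3.14, 3.14], [-0.91, 2.08], [0.19, 2.58], [-1.22, 4.36], [0.22, 2.71], [-3.12, 3.12]. Speed limits (rad/s): [2.57, 2.57, 3.14, 3.14, 3.14, 3.14].

### API

Orientations are given as a unit quaternion [w, x, y, z].
In Python, from bench import sensors, eyes, workorder gives the robot as it stands.
- The arm moves only by the tool send_rows, never from a script. Its argument "moves" is a list of rows, each a list of 3 entries, a list of its own where there are three numbers: the opening in per cent of the stroke, from 0 (shut) to 100 (fully open), then the shift along the world's x, y, z in mm, then the turn, a rotation vector about the world's x, y, z in rad. In form: [[fingers, [dx, dy, dz], [rx, ry, rz]], ...]. A call has 1 to 8 rows; each row shifts and turns the commanded pose from where the row before left it; what a row does not reach is not made up. A row lasts 1/12 s, in which the tool goes at most 41.7 mm and 7.16 degrees, less where a joint would pass 70% of its speed; a pose out of reach is approached as far as the arm can. A call with a gripper value outside its range is refused whole. The fingers move at their own pace and stop on an object; the grip force is fixed at half the most. Time passes only in rows, so rows that do not move let the fingers close. It gives the time, the measured TCP pose, the force and the opening at its end, in the units of the state.
- sensors.observe(): the state, without advancing time (a new reading comes with each control period).
- eyes.read_camera(name): name is "scene" or "top" or "wrist"; returns a dict with "image" (384x512x3 uint8, blue, green, red), "camera_matrix" (3x3 intrinsics, pixels), "origin" and "attitude" of the camera in the world. Camera axes: x right, y down, z forward; pixel columns grow to the right and rows downward; lengths in mm; the calibration is good to about 2 mm. A picture is of the moment at which its call begins. There is no depth.
- workorder.close_job(): hands the job in, once; it reports no verdict.
The state is a dict: "clock": time; "qpos": joint angles; "dq": joint speeds; "joint_torque": joint torques, N m; "ee_pos": TCP position; "tcp_rot": TCP orientation; "force": force on the tool from outside, world axes, zero at the start; "wrist_torque": the same for the moment, N m; "opening": finger opening in mm.
Only numpy, scipy, OpenCV 4.12 (cv2) and the standard library are available. Lean on these libraries where they do the work, as an engineer would, in place of code of your own. Each camera call takes 0.05 s, during which the arm holds its last target.

## Working session

There is one attempt and no reset: what is moved stays moved. The work goes in short steps, Python scripts to look and compute and a tool call to move; the robot and the scene stay as the last step left them, time stands still between calls to the robot, and variables do not carry over. Pictures are saved under pics/ and viewed, and the job is handed in when it is done.

Besides the shell and the picture viewer there is one more tool, called in YAML: its name, and indented under it one key for each argument. send_rows: Moves the arm, as the interface text tells. Its arguments: {"type":"object","properties":{"moves":{"type":"array"}},"required":["moves"]}

```bash
ls; mkdir -p pics; cat > h.py <<'E'
from bench import sensors, eyes, workorder
import numpy as np, cv2
from scipy.spatial.transform import Rotation as R
def rot(q): return R.from_quat([q[1],q[2],q[3],q[0]]).as_matrix()
def cam(n,f=None):
    c=eyes.read_camera(n)
    if f: cv2.imwrite('pics/'+f,c['image'])
    return c
def A(c):
    a=np.array(c['attitude'],float)
    return a if a.shape==(3,3) else rot(a)
def ray(c,u,v):
    d=A(c)@np.linalg.inv(np.array(c['camera_matrix']))@np.array([u,v,1.]);return np.array(c['origin'],float),d/np.linalg.norm(d)
def plane(c,u,v,z):
    o,d=ray(c,u,v);return o+d*(z-o[2])/d[2]
def two(c1,p1,c2,p2):
    o1,d1=ray(c1,*p1);o2,d2=ray(c2,*p2)
    t=np.linalg.lstsq(np.stack([d1,-d2],1),o2-o1,rcond=None)[0]
    a,b=o1+t[0]*d1,o2+t[1]*d2
    return (a+b)/2,np.linalg.norm(a-b)
def proj(c,P):
    p=np.array(c['camera_matrix'])@(A(c).T@(np.array(P,float)-np.array(c['origin'])));return p[:2]/p[2]
E
python3 - <<'E'
from h import *
print(sensors.observe())
for n in ['scene','top','wrist']:
    c=cam(n,n+'0.png');print(n,c['camera_matrix'],c['origin'],c['attitude'])
E
```

```text
pics
{'clock': 0.0, 'qpos': array([ 1.01920102e+00,  2.59321687e-01,  1.53610584e+00,  4.79092484e-06,
        1.34796138e+00, -2.02811056e-01]), 'dq': array([-2.68809429e-04,  1.42722630e-05,  8.93495536e-04, -2.51244876e-03,
        4.04642062e-05, -2.06441968e-03]), 'joint_torque': array([ 5.86156748e-04, -4.37312114e+01, -2.83997047e+01,  7.19781895e-02,
        4.14007239e-02, -1.73522558e-04]), 'ee_pos': array([187.65487726, 516.41479617, 217.82003212]), 'tcp_rot': array([-3.32970778e-04,  1.73509970e-01,  9.84831703e-01, -8.34125787e-04]), 'force': array([-0.20670597, -0.68984357, -0.20462161]), 'wrist_torque': array([-0.02093185,  0.03491149,  0.04898171]), 'opening': 93.2631474081579}
scene [[491.36971157   0.         259.65368956]
 [  0.         491.36971157 193.76161964]
 [  0.           0.           1.        ]] [ 64.47396319 241.05127071 843.35287358] [ 0.15393277 -0.42874328  0.83689709 -0.30345865]
top [[488.77762237   0.         257.8469887 ]
 [  0.         488.77762237 192.65599443]
 [  0.           0.           1.        ]] [ 337.17651485 -139.28782202 1232.05148938] [ 0.06705878 -0.69594929  0.71174219 -0.06768134]
wrist [[277.21364323   0.         250.81775732]
 [  0.         277.21364323 190.62401095]
 [  0.           0.           1.        ]] [119.95806051 541.05543204 384.36218073] [0.10816957 0.81203405 0.56861237 0.07469945]
```

View pics/scene0.png

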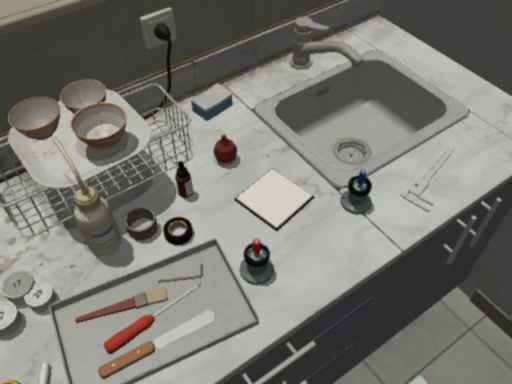

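View pics/top0.png

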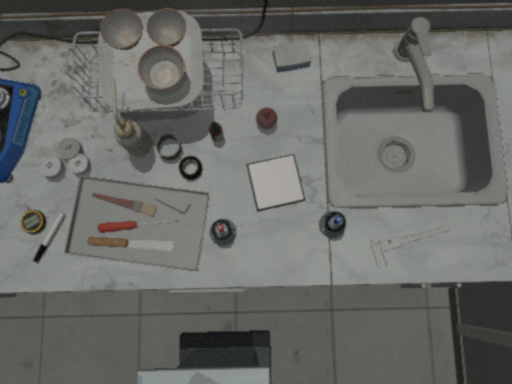

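View pics/wrist0.png

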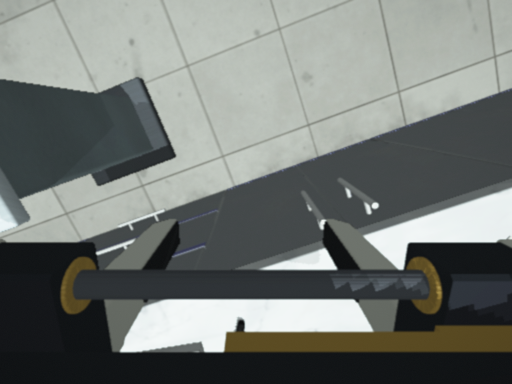

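Red pot: scene ≈(257,255), top ≈(221,231). Blue pot: scene (359,190), top (334,222). Tile: scene (274,197), top (276,182). The bystanders are left of the tile. Next I'll measure these.

```bash
cat > m.py <<'E'
from h import *
cs,ct=cam('scene'),cam('top')
def mask(c,kind,box):
    h=cv2.cvtColor(c['image'],cv2.COLOR_BGR2HSV);H,S,V=[h[...,i].astype(int) for i in range(3)]
    if kind=='red': m=((H<10)|(H>170))&(S>110)&(V>60)
    if kind=='white': m=(S<30)&(V>205)
    if kind=='black': m=(V<60)
    b=np.zeros_like(m);x0,y0,x1,y1=box;b[y0:y1,x0:x1]=1
    m=(m&b).astype(np.uint8)
    n,l,st,ce=cv2.connectedComponentsWithStats(m)
    k=1+np.argmax(st[1:,4]); return (l==k),st[k],ce[k]
for k,bs,bt in [('red',(235,230,280,285),(205,215,240,250)),('black',(235,230,280,285),(205,215,240,250)),('white',(225,160,320,235),(240,145,310,220))]:
    r=[]
    for c,b in((cs,bs),(ct,bt)):
        m,st,ce=mask(c,k,b);print(k,st,ce);r.append(ce)
        if k=='white':
            cnt=max(cv2.findContours(m.astype(np.uint8),0,2)[0],key=cv2.contourArea)
            q=cv2.boxPoints(cv2.minAreaRect(cnt)); ap=cv2.approxPolyDP(cnt,5,True)[:,0]
            P=[plane(c,*p,9)[:2].round(1) for p in ap];print('corners',P,np.mean(P,0))
    P,e=two(cs,r[0],ct,r[1]);print('3D',P.round(1),e)
for c,n,b in((cs,'s',(215,150,325,290)),(ct,'t',(180,140,300,260))):
    x0,y0,x1,y1=b;cv2.imwrite(f'pics/crop_{n}.png',cv2.resize(c['image'][y0:y1,x0:x1],None,fx=4.2,fy=4.2,interpolation=2))
for p in((257,255),):print(plane(cs,*p,63.5))
E
python3 m.py
```

```text
red [253 240   8  15  86] [256.1627907  247.06976744]
red [219 227   4   4  11] [220.81818182 229.        ]
3D [475.3 -52.1  82.8] 4.003470013365654
black [244 244  25  34 430] [256.6255814  262.06744186]
black [212 220  22  25 243] [223.05761317 233.16872428]
3D [471.9 -52.7  33.8] 7.437987391543483
white [ 239  170   71   56 2047] [273.85051295 197.01025892]
corners [array([ 667.9, -231.9]), array([ 643.4, -123.2]), array([ 537.6, -145.1]), array([ 560.4, -253.5])] [ 602.325 -188.425]Traceback (most recent call last):
  File "m.py", line 15, in <module>
    m,st,ce=mask(c,k,b);print(k,st,ce);r.append(ce)
            ~~~~^^^^^^^
  File "m.py", line 11, in mask
    k=1+np.argmax(st[1:,4]); return (l==k),st[k],ce[k]
        ~~~~~~~~~^^^^^^^^^^
    return _wrapfunc(a, 'argmax', axis=axis, out=out, **kwds)
    return bound(*args, **kwds)
ValueError: attempt to get argmax of an empty sequence
```

```bash
sed -i 's/V>205/V>(205 if c is cs else 170)/' m.py; python3 m.py
```

```text
red [253 240   8  15  85] [256.11764706 247.04705882]
red [219 227   4   4  10] [220.8 229.1]
3D [475.1 -52.   83.1] 4.236149370743584
black [244 244  25  33 426] [256.62676056 262.04225352]
black [212 220  22  25 239] [222.84518828 233.11297071]
3D [471.9 -52.4  34.4] 6.988277803721266
white [ 239  170   71   56 2052] [273.86208577 196.98586745]
corners [array([ 669.3, -230. ]), array([ 643.4, -123.2]), array([ 537.6, -145.1]), array([ 560.4, -253.5])] [ 602.675 -187.95 ]
white [253 174   3   4   6] [253.83333333 175.5       ]
corners [array([ 622.5, -131.7])] [ 622.5 -131.7]
3D [ 587.7 -148.1   61.5] 46.141992687643814
[471.98790866 -49.20552676  63.5       ]
```

View pics/crop_s.png

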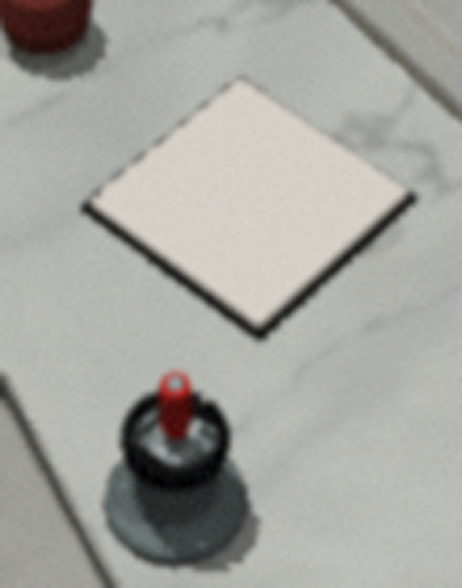

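View pics/crop_t.png

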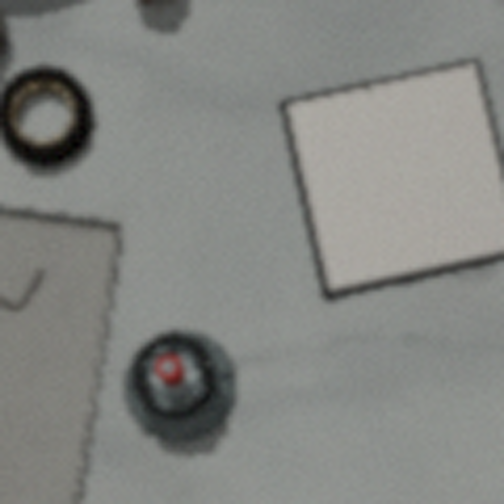

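```bash
python3 - <<'E'
from h import *
cs,ct=cam('scene'),cam('top')
print('cap',two(cs,(256.9,254),ct,(221,229.5)),plane(cs,256.9,254,63.5),plane(ct,221,229.5,63.5))
print('tile',two(cs,(273.9,197),ct,(276.2,182.4)),plane(ct,276.2,182.4,9))
print('spray',plane(ct,122,125,150),'blue',plane(ct,334,222,60), 'handle top',plane(ct,168.5/4.2+180,370/4.2+140,100))
E
```

```text
cap (array([475.5453864 , -51.92652538,  59.82334125]), np.float64(0.6924924456445363)) [473.89370378 -50.33960255  63.5       ] [474.85282148 -52.43402167  63.5       ]
tile (array([ 600.998167  , -189.45767486,    6.6475483 ]), np.float64(3.6770131714560423)) [ 599.09519767 -190.57614213    9.        ]
spray [712.95127509 168.58592097 150.        ] blue [ 487.31306245 -325.03496056   60.        ] handle top [473.87964982 -53.12396749 100.        ]
```

send_rows:
  moves:
    - [100,[10,-20,30],[0,0,0]]
    - [100,[14,-36,10],[0,0,-0.02]]
    - [100,[14,-36,10],[0,0,-0.02]]
    - [100,[14,-36,0],[0,0,0]]
    - [100,[14,-36,0],[0,0,0]]
    - [100,[14,-36,0],[0,0,0]]
    - [100,[14,-36,0],[0,0,0]]
    - [100,[14,-36,0],[0,0,0]]

```text
clock: 1.12
ee_pos: [296.0, 243.3, 268.9]
tcp_rot: [0.0, 0.193, 0.981, 0.0]
force: [1.3, -1.0, 0.3]
opening: 92.8
```

send_rows:
  moves:
    - [100,[16,-34,0],[0,0,-0.1]]
    - [100,[16,-34,0],[0,0,-0.1]]
    - [100,[16,-34,0],[0,0,-0.1]]
    - [100,[16,-34,0],[0,0,-0.1]]
    - [100,[16,-34,0],[0,0,-0.1]]
    - [100,[16,-34,0],[0,0,-0.1]]
    - [100,[20,-30,0],[0,0,-0.1]]
    - [100,[20,-30,0],[0,0,-0.1]]

```text
clock: 1.78
ee_pos: [432.4, -21.1, 269.0]
tcp_rot: [0.0, 0.563, 0.827, 0.0]
force: [-0.1, 0.8, 0.5]
opening: 93.2
```

send_rows:
  moves:
    - [100,[20,-20,-10],[0,0,-0.1]]
    - [100,[15,-10,-10],[0,0,-0.05]]
    - [100,[0,0,0],[0,0,0]]
    - [100,[0,0,0],[0,0,0]]

```text
clock: 2.12
ee_pos: [466.6, -49.4, 247.9]
tcp_rot: [-0.001, 0.621, 0.784, -0.0]
force: [-1.3, 0.8, 0.2]
opening: 92.8
```

```bash
python3 - <<'E'
from h import *
s=sensors.observe();print(s['clock'],s['qpos'].round(3),s['ee_pos'].round(1),s['tcp_rot'].round(4))
T=rot(s['tcp_rot']);print(T.round(3))
c=cam('wrist','w1.png');print(c['origin'],A(c).round(3)); print('cam in tool',T.T@(np.array(c['origin'])-s['ee_pos']),(T.T@A(c)).round(3))
print(proj(c,(474.5,-52,63.5)))
E
```

```text
2.1167 [-0.344  0.093  1.666  0.     1.385 -0.576] [466.6 -49.4 247.9] [-1.300e-03  6.205e-01  7.842e-01 -3.000e-04]
[[-0.23   0.973 -0.002]
 [ 0.973  0.23   0.001]
 [ 0.002 -0.002 -1.   ]]
[450.5617206   20.62688497 414.42003341] [[ 0.973  0.222  0.057]
 [ 0.23  -0.94  -0.254]
 [-0.003  0.26  -0.966]]
cam in tool [  72.05262276    0.18024704 -166.43084064] [[-0.    -0.965 -0.261]
 [ 1.    -0.    -0.001]
 [ 0.001 -0.261  0.965]]
[256.75046126 176.97894209]
```

View pics/w1.png

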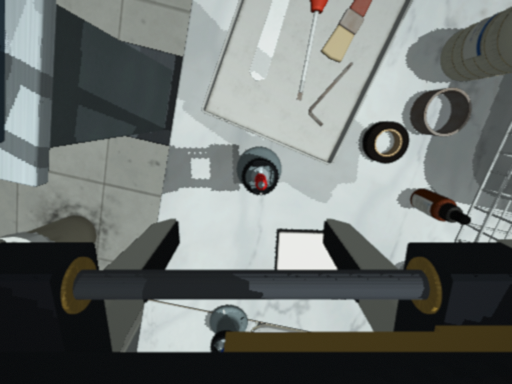

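The red cap appears at about (260,177) in the wrist view, against a predicted (257,177). I'll refine that with the colour masks.

```bash
python3 - <<'E'
from h import *
c=cam('wrist');im=c['image'];crop=im[140:210,225:295]
cv2.imwrite('pics/w1c.png',cv2.resize(crop,None,fx=8,fy=8,interpolation=2))
h=cv2.cvtColor(im,cv2.COLOR_BGR2HSV).astype(int)
m=(h[...,2]<60);b=np.zeros_like(m);b[155:200,235:285]=1
m=(m&b).astype(np.uint8)
cnt=max(cv2.findContours(m,0,2)[0],key=cv2.contourArea);print(cv2.boundingRect(cnt),cv2.fitEllipse(cnt),cv2.minEnclosingCircle(cnt))
r=(((h[...,0]<10)|(h[...,0]>170))&(h[...,1]>110)&b).astype(np.uint8)
cr=max(cv2.findContours(r,0,2)[0],key=cv2.contourArea);print('red',cv2.boundingRect(cr))
for z in (56,63.5):
  print(plane(c,*cv2.fitEllipse(cnt)[0],z))
E
```

```text
(238, 155, 40, 40) ((257.2322998046875, 173.97119140625), (34.54819107055664, 42.54143142700195), 130.87728881835938) ((256.26190185546875, 173.26190185546875), 22.30201530456543)
red (255, 174, 12, 17)
[474.66677801 -49.01672815  56.        ]
[474.15302322 -47.54822174  63.5       ]
```

View pics/w1c.png

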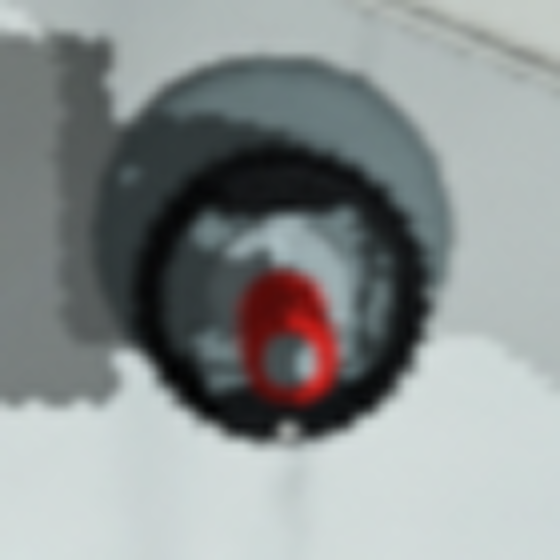

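```bash
python3 - <<'E'
from h import *
c=cam('wrist');cs=cam('scene');ct=cam('top')
print(plane(c,260.3,176.6,63.5)); print(plane(c,260.8,184.3,100.5))
print('rim w/s',two(c,(260.3,176.6),cs,(256.9,254)),'w/t',two(c,(260.3,176.6),ct,(221,229.5)))
# handle top in scene: crop (175,383)/4.2
hs=(175/4.2+215,383/4.2+150)
print('handle top w/s',two(c,(260.8,184.3),cs,hs))
E
```

```text
[479.05098685 -49.82611341  63.5       ]
[478.75723066 -51.10867359 100.5       ]
rim w/s (array([479.49139294, -52.96975583,  53.43626768]), np.float64(2.305835231117632)) w/t (array([478.07970943, -51.82303496,  52.30191502]), np.float64(3.8184715137118936))
handle top w/s (array([478.76005305, -52.47275102,  97.84915153]), np.float64(1.5503757585297346))
```

send_rows:
  moves:
    - [100,[5,-1,-25],[0,0,0]]
    - [100,[5,-1,-30],[0,0,0]]
    - [100,[0,0,-30],[0,0,0]]
    - [100,[0,0,-20],[0,0,0]]
    - [100,[0,0,-10],[0,0,0]]
    - [100,[0,0,0],[0,0,0]]

```text
clock: 2.87
ee_pos: [475.4, -50.1, 132.2]
tcp_rot: [-0.002, 0.62, 0.785, -0.001]
force: [0.4, 0.5, 0.3]
opening: 92.9
```

```bash
python3 - <<'E'
from h import *
s=sensors.observe();print(s['qpos'].round(3),s['ee_pos'].round(1))
c=cam('wrist','w2.png');im=c['image']
p=proj(c,(477,-51.5,63.5));print(p,proj(c,(477,-51.5,100)))
x,y=int(p[0])-50,int(p[1])-60;print(x,y)
cv2.imwrite('pics/w2c.png',cv2.resize(im[y:y+100,x:x+100],None,fx=6,fy=6,interpolation=2))
E
```

```text
[-0.339  0.213  1.824 -0.     1.109 -0.572] [475.4 -50.1 132.2]
[252.52986233 201.73023617] [252.62607287 216.03360417]
202 141
```

View pics/w2c.png

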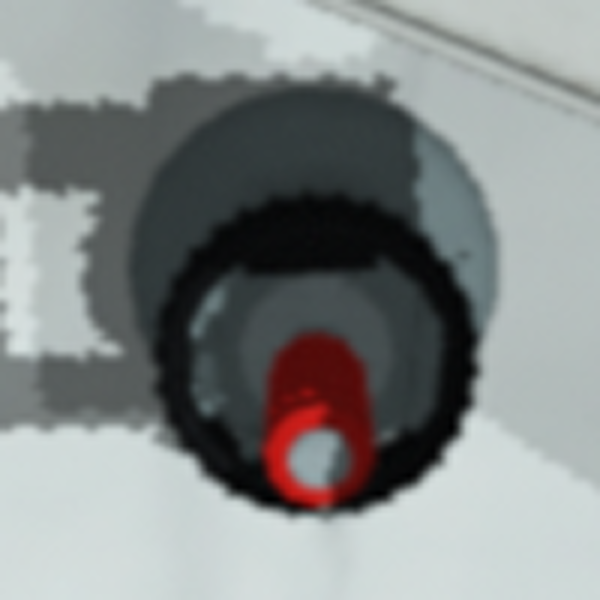

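```bash
python3 - <<'E'
from h import *
c=cam('wrist');cs=cam('scene')
print(plane(c,254.75,199.9,63.5),plane(c,254.9,216.4,100.5))
o,d=ray(c,254.75,199.9)
print(two(c,(254.75,199.9),cs,(256.9,254)),two(c,(254.9,216.4),cs,(175/4.2+215,383/4.2+150)))
# diameter-based range: 318/6 px for 48mm
P=plane(c,254.75,199.9,63.5); zc=(A(c).T@(P-c['origin']))[2]; print('expected diam px',c['camera_matrix'][0][0]*48/zc)
E
```

```text
[479.97078574 -50.37573325  63.5       ] [480.08610076 -52.25897984 100.5       ]
(array([481.02941154, -54.88933286,  49.93514084]), np.float64(0.9894832507252941)) (array([480.73205071, -54.69229738,  93.96906918]), np.float64(0.16242450926304292))
expected diam px 53.78535569781183
```

send_rows:
  moves:
    - [100,[2,-1,-20],[0,0,0]]
    - [100,[1.5,0,-25],[0,0,0]]
    - [100,[0,0,-20],[0,0,0]]
    - [100,[0,0,-15],[0,0,0]]
    - [100,[0,0,-8],[0,0,0]]
    - [100,[0,0,-6],[0,0,0]]
    - [100,[0,0,0],[0,0,0]]

```text
clock: 3.6
ee_pos: [480.8, -52.2, 39.8]
tcp_rot: [0.0, 0.62, 0.784, 0.0]
force: [-0.2, -0.7, 1.2]
opening: 93.1
```

```bash
python3 - <<'E'
from h import *
s=sensors.observe();print(s['qpos'].round(3),s['ee_pos'].round(1),s['force'].round(1),s['wrist_torque'].round(2))
c=cam('wrist','w3.png')
E
```

```text
[-0.339  0.345  1.917 -0.     0.879 -0.571] [480.8 -52.2  39.8] [-0.2 -0.7  1.2] [-0.1   0.05 -0.02]
```

View pics/w3.png

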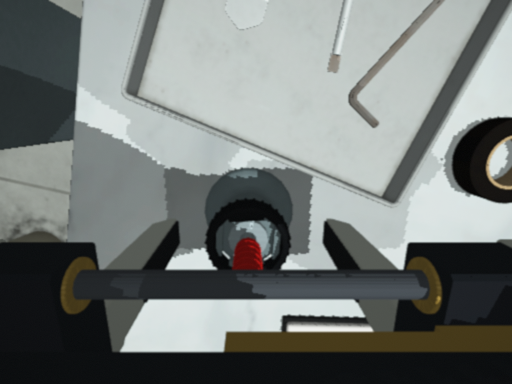

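send_rows:
  moves:
    - [60,[0,0,0],[0,0,0]]
    - [52,[0,0,0],[0,0,0]]
    - [40,[0,0,0],[0,0,0]]
    - [30,[0,0,0],[0,0,0]]
    - [20,[0,0,0],[0,0,0]]
    - [20,[0,0,0],[0,0,0]]

```text
clock: 4.15
ee_pos: [480.6, -52.1, 39.9]
tcp_rot: [0.0, 0.62, 0.784, 0.0]
force: [-0.1, -0.4, 0.3]
opening: 57.4
```

```bash
cat > s.py <<'E'
from h import *
s=sensors.observe()
for k in ('clock','qpos','ee_pos','force','wrist_torque','opening'): print(k,np.round(s[k],3))
T=rot(s['tcp_rot']);print('tool z',T[:,2].round(3),'yaw x',np.arctan2(T[1,0],T[0,0]).round(3))
E
python3 s.py
```

```text
clock 4.15
qpos [-0.339  0.345  1.917 -0.     0.879 -0.571]
ee_pos [480.557 -52.128  39.854]
force [-0.079 -0.351  0.273]
wrist_torque [-0.073  0.044  0.044]
opening 57.443
tool z [ 0. -0. -1.] yaw x 1.803
```

send_rows:
  moves:
    - [20,[0,0,0],[0,0,0]]
    - [20,[0,0,0],[0,0,0]]
    - [20,[0,0,0],[0,0,0]]
    - [20,[0,0,0],[0,0,0]]
    - [20,[0,0,0],[0,0,0]]
    - [20,[0,0,0],[0,0,0]]

```text
clock: 4.65
ee_pos: [478.9, -52.3, 39.5]
tcp_rot: [-0.001, 0.62, 0.784, -0.001]
force: [-4.9, -1.7, 4.6]
opening: 46.2
```

```bash
python3 s.py
```

```text
clock 4.65
qpos [-0.34   0.345  1.918 -0.002  0.881 -0.571]
ee_pos [478.944 -52.347  39.529]
force [-4.926 -1.693  4.62 ]
wrist_torque [-0.533  0.82   0.033]
opening 46.209
tool z [-0.003 -0.    -1.   ] yaw x 1.803
```

send_rows:
  moves:
    - [20,[-1.5,0,0],[0,0,0]]
    - [20,[0,0,0],[0,0,0.06]]
    - [20,[0,0,0],[0,0,0.08]]
    - [20,[0,0,0],[0,0,0.08]]
    - [20,[0,0,0],[0,0,0.08]]

```text
clock: 5.07
ee_pos: [479.2, -52.3, 39.6]
tcp_rot: [0.0, 0.495, 0.869, 0.0]
force: [0.9, -0.5, -1.2]
opening: 46.3
```

```bash
python3 s.py
```

```text
clock 5.067
qpos [-0.341  0.343  1.921  0.     0.877 -0.876]
ee_pos [479.243 -52.26   39.591]
force [ 0.854 -0.475 -1.169]
wrist_torque [-0.201  0.064 -0.039]
opening 46.271
tool z [ 0.001 -0.    -1.   ] yaw x 2.107
```

send_rows:
  moves:
    - [20,[0,0,0],[0,0,0.1]]
    - [20,[0,0,0],[0,0,0.1]]
    - [20,[0,0,0],[0,0,0.1]]
    - [20,[0,0,0],[0,0,0.1]]
    - [20,[0,0,0],[0,0,0.1]]
    - [20,[0,0,0],[0,0,0.1]]
    - [20,[0,0,0],[0,0,0.1]]

```text
clock: 5.65
ee_pos: [479.7, -51.7, 39.6]
tcp_rot: [0.001, 0.166, 0.986, 0.0]
force: [2.3, 2.3, -2.1]
opening: 46.1
```

```bash
python3 s.py
```

```text
clock 5.65
qpos [-0.34   0.343  1.921  0.002  0.876 -1.577]
ee_pos [479.732 -51.669  39.625]
force [ 2.304  2.261 -2.075]
wrist_torque [ 0.3   -0.308  0.003]
opening 46.12
tool z [ 0.002  0.001 -1.   ] yaw x 2.807
```

send_rows:
  moves:
    - [20,[0,0,0],[0,0,0.05]]
    - [20,[0,0,0],[0,0,0.05]]
    - [20,[0,0,0],[0,0,0.03]]
    - [20,[0,0,0],[0,0,0]]

```text
clock: 5.98
ee_pos: [479.8, -51.6, 39.6]
tcp_rot: [0.001, 0.104, 0.995, 0.0]
force: [3.5, 4.2, -2.3]
opening: 46.1
```

```bash
python3 s.py
```

```text
clock 5.983
qpos [-0.34   0.343  1.921  0.002  0.876 -1.704]
ee_pos [479.774 -51.585  39.639]
force [ 3.478  4.208 -2.348]
wrist_torque [ 0.441 -0.517  0.054]
opening 46.081
tool z [ 0.002  0.001 -1.   ] yaw x 2.933
```

send_rows:
  moves:
    - [20,[0,0,0],[0,0,0.04]]
    - [20,[0,0,0],[0,0,0.04]]
    - [20,[0,0,0],[0,0,0]]

```text
clock: 6.23
ee_pos: [479.8, -51.5, 39.6]
tcp_rot: [0.001, 0.065, 0.998, 0.001]
force: [4.2, 4.6, -2.4]
opening: 46.2
```

```bash
python3 s.py
```

```text
clock 6.233
qpos [-0.34   0.343  1.921  0.002  0.876 -1.782]
ee_pos [479.753 -51.479  39.637]
force [ 4.188  4.583 -2.396]
wrist_torque [ 0.464 -0.592 -0.607]
opening 46.228
tool z [ 0.002  0.001 -1.   ] yaw x 3.012
```

send_rows:
  moves:
    - [20,[0,0,0],[0,0,0.04]]
    - [20,[0,0,0],[0,0,0.03]]
    - [20,[0,0,0],[0,0,0]]

```text
clock: 6.48
ee_pos: [478.3, -51.3, 39.6]
tcp_rot: [-0.001, 0.03, 1.0, 0.001]
force: [-1.2, 4.2, 3.4]
opening: 45.8
```

```bash
python3 s.py
```

```text
clock 6.483
qpos [-0.34   0.343  1.922  0.002  0.879 -1.851]
ee_pos [478.341 -51.299  39.612]
force [-1.17   4.159  3.356]
wrist_torque [ 0.657  0.175 -0.627]
opening 45.834
tool z [-0.001  0.002 -1.   ] yaw x 3.081
```

The wrist torque jumped to −0.6 N m after 1.21 rad of turn, so the cap is at its stop. I'll release, rise and look.

send_rows:
  moves:
    - [90,[0,0,0],[0,0,0]]
    - [90,[0,0,0],[0,0,0]]
    - [90,[0,0,0],[0,0,0]]
    - [90,[0,0,0],[0,0,0]]
    - [90,[0,0,0],[0,0,0]]
    - [90,[0,0,0],[0,0,0]]
    - [90,[0,0,10],[0,0,0]]
    - [90,[0,0,20],[0,0,0]]

```text
clock: 7.15
ee_pos: [477.2, -51.6, 68.6]
tcp_rot: [-0.002, 0.029, 1.0, 0.001]
force: [-0.9, 1.0, 0.5]
opening: 83.5
```

send_rows:
  moves:
    - [90,[0,0,20],[0,0,0]]
    - [90,[0,0,20],[0,0,0]]
    - [90,[0,0,15],[0,0,0]]
    - [90,[0,0,0],[0,0,0]]
    - [60,[0,0,0],[0,0,0]]

```text
clock: 7.57
ee_pos: [479.6, -52.4, 125.7]
tcp_rot: [0.001, 0.029, 1.0, -0.0]
force: [-0.2, -0.7, -1.1]
opening: 80.4
```

```bash
python3 s.py; python3 - <<'E'
from h import *
c=cam('wrist','w4.png');im=c['image']
p=proj(c,(479,-51.5,80));print(p)
x,y=int(p[0])-50,int(p[1])-60;print(x,y)
cv2.imwrite('pics/w4c.png',cv2.resize(im[y:y+100,x:x+100],None,fx=6,fy=6,interpolation=2))
E
```

```text
clock 7.567
qpos [-0.34   0.224  1.827 -0.     1.088 -1.852]
ee_pos [479.605 -52.351 125.671]
force [-0.216 -0.703 -1.141]
wrist_torque [ 0.019 -0.036  0.008]
opening 80.4
tool z [ 0.002 -0.001 -1.   ] yaw x 3.083
[252.37460121 207.56393904]
202 147
```

View pics/w4c.png

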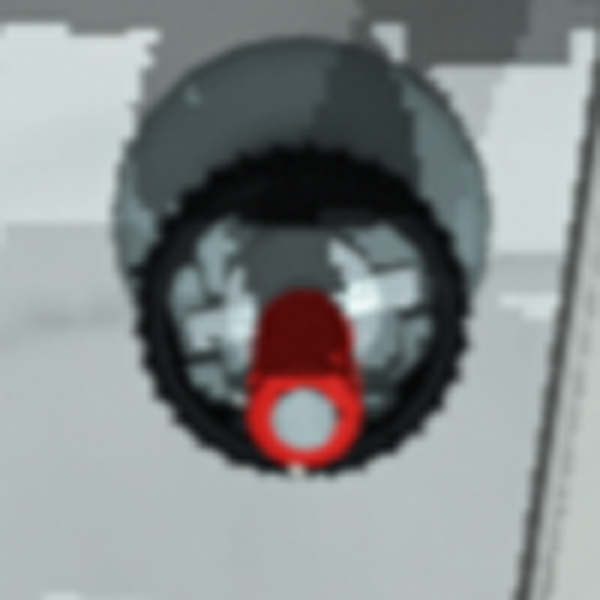

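Zoomed wrist view: the cap's tabs have turned clear of the lugs, which are visible left and right. The handle top is at full-image ≈(252.4,216.3).

```bash
python3 - <<'E'
from h import *
c=cam('wrist');s=sensors.observe()
print(plane(c,252.4,216.3,100.5), s['ee_pos'], proj(c,s['ee_pos']+[0,0,-25]))
# rim: cols 142..466, bottom 472
print(plane(c,202+304/6-.4,147+(472-162)/6-.4,63.5))
E
```

```text
[477.54873778 -51.25687136 100.5       ] [478.31630094 -51.89068557 124.00379533] [251.58951789 216.61481194]
[474.92888055 -51.01391791  63.5       ]
```

send_rows:
  moves:
    - [50,[0,0,-15],[0,0,0]]
    - [45,[0,0,-15],[0,0,0]]
    - [45,[0,0,-13],[0,0,0]]
    - [45,[0,0,-8],[0,0,0]]
    - [45,[0,0,-4],[0,0,0]]
    - [45,[0,0,0],[0,0,0]]

```text
clock: 8.17
ee_pos: [477.9, -51.8, 68.2]
tcp_rot: [-0.001, 0.029, 1.0, 0.0]
force: [0.2, 0.4, -0.4]
opening: 42.5
```

```bash
python3 s.py; python3 - <<'E'
from h import *
c=cam('wrist','w5.png')
E
```

```text
clock 8.167
qpos [-0.34   0.3    1.893  0.     0.952 -1.852]
ee_pos [477.932 -51.778  68.248]
force [ 0.2    0.363 -0.391]
wrist_torque [ 0.027  0.046 -0.017]
opening 42.456
tool z [-0.003  0.001 -1.   ] yaw x 3.083
```

View pics/w5.png

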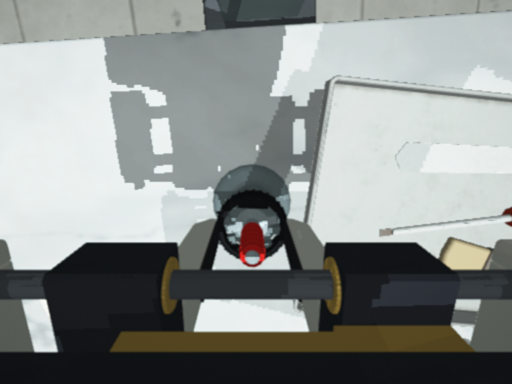

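The handle, at (252,248), is centred between the fingers. Closing on it now.

send_rows:
  moves:
    - [25,[0,0,0],[0,0,0]]
    - [15,[0,0,0],[0,0,0]]
    - [0,[0,0,0],[0,0,0]]
    - [0,[0,0,0],[0,0,0]]
    - [0,[0,0,0],[0,0,0]]
    - [0,[0,0,0],[0,0,0]]
    - [0,[0,0,0],[0,0,0]]
    - [0,[0,0,0],[0,0,0]]

```text
clock: 8.88
ee_pos: [479.2, -52.1, 69.9]
tcp_rot: [0.0, 0.029, 1.0, -0.0]
force: [-0.2, 1.3, 2.9]
opening: 13.4
```

send_rows:
  moves:
    - [0,[0,0,0],[0,0,0]]
    - [0,[0,0,0],[0,0,0]]
    - [0,[0,0,0],[0,0,0]]

```text
clock: 9.13
ee_pos: [479.2, -52.1, 69.8]
tcp_rot: [0.0, 0.029, 1.0, -0.0]
force: [-0.5, -0.1, 4.1]
opening: 13.3
```

```bash
python3 s.py
```

```text
clock 9.133
qpos [-0.34   0.298  1.891  0.     0.952 -1.852]
ee_pos [479.151 -52.124  69.843]
force [-0.498 -0.114  4.07 ]
wrist_torque [0.114 0.04  0.018]
opening 13.266
tool z [ 0. -0. -1.] yaw x 3.083
```

send_rows:
  moves:
    - [0,[0,0,2],[0,0,0]]
    - [0,[0,0,4],[0,0,0]]
    - [0,[0,0,5],[0,0,0]]
    - [0,[0,0,5],[0,0,0]]

```text
clock: 9.47
ee_pos: [478.8, -52.1, 85.9]
tcp_rot: [-0.0, 0.029, 1.0, 0.0]
force: [0.7, 0.6, -0.7]
opening: 13.6
```

```bash
python3 s.py
```

```text
clock 9.467
qpos [-0.34   0.275  1.874 -0.     0.993 -1.852]
ee_pos [478.755 -52.069  85.912]
force [ 0.735  0.585 -0.663]
wrist_torque [ 0.01  -0.007 -0.001]
opening 13.61
tool z [-0.001  0.    -1.   ] yaw x 3.083
```

Free so far, with no snagging. I'll continue straight up.

send_rows:
  moves:
    - [0,[0,0,10],[0,0,0]]
    - [0,[0,0,10],[0,0,0]]
    - [0,[0,0,12],[0,0,0]]
    - [0,[0,0,12],[0,0,0]]
    - [0,[0,0,15],[0,0,0]]
    - [0,[0,0,20],[0,0,0]]
    - [0,[0,0,25],[0,0,0]]
    - [0,[0,0,30],[0,0,0]]

```text
clock: 10.13
ee_pos: [478.0, -51.8, 220.7]
tcp_rot: [-0.001, 0.029, 1.0, 0.0]
force: [0.0, 0.3, -1.1]
opening: 13.5
```

send_rows:
  moves:
    - [0,[0,0,30],[0,0,0]]
    - [0,[0,0,30],[0,0,0]]
    - [0,[0,0,20],[0,0,0]]
    - [0,[0,0,0],[0,0,0]]

```text
clock: 10.47
ee_pos: [480.9, -52.7, 305.6]
tcp_rot: [0.005, 0.029, 1.0, -0.002]
force: [1.1, -0.2, -1.1]
opening: 13.4
```

```bash
python3 s.py; python3 - <<'E'
from h import *
c=cam('wrist','w6.png');c=cam('scene','s6.png')
E
```

```text
clock 10.467
qpos [-0.34   0.084  1.537 -0.     1.51  -1.852]
ee_pos [480.92  -52.745 305.564]
force [ 1.074 -0.176 -1.148]
wrist_torque [0.076 0.014 0.002]
opening 13.385
tool z [ 0.009 -0.003 -1.   ] yaw x 3.083
```

View pics/w6.png

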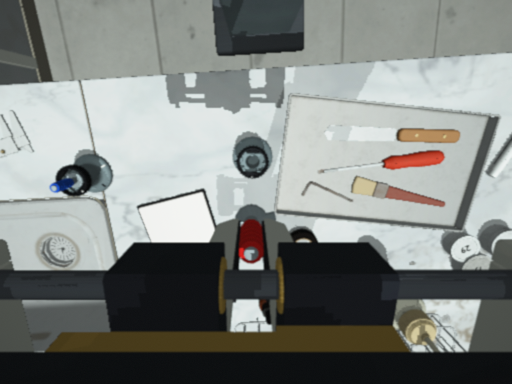

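View pics/s6.png

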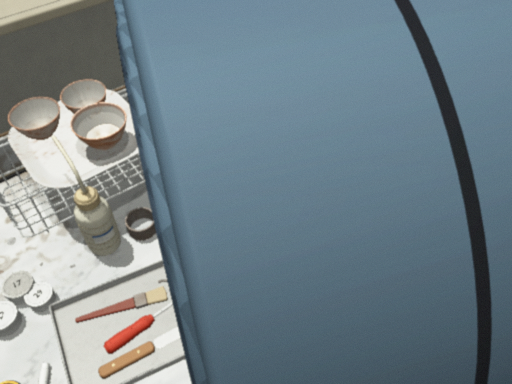

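The cone is held at (250,240) in the wrist view, and its pot at (253,157) is empty. I'll test which way joint 4 rolls.

send_rows:
  moves:
    - [0,[0,0,0],[0.05,-0.018,0]]
    - [0,[0,0,0],[0.05,-0.018,0]]
    - [0,[0,0,0],[0,0,0]]

```text
clock: 10.82
ee_pos: [477.7, -52.6, 297.7]
tcp_rot: [0.015, 0.03, 0.998, 0.052]
force: [0.6, -0.8, -1.0]
opening: 13.1
```

```bash
python3 s.py
```

```text
clock 10.817
qpos [-0.427  0.077  1.569  0.108  1.508 -1.945]
ee_pos [477.749 -52.572 297.738]
force [ 0.569 -0.776 -0.97 ]
wrist_torque [-0.091  0.029  0.053]
opening 13.13
tool z [ 0.033  0.103 -0.994] yaw x 3.079
```

Joint 4 goes positive when the point swings to +y, so I'll lay it that way, with the arm coming over from the right.

send_rows:
  moves:
    - [0,[6,-12,0],[0.078,-0.062,0]]
    - [0,[6,-12,0],[0.078,-0.062,0]]
    - [0,[6,-12,0],[0.078,-0.062,0]]
    - [0,[6,-12,0],[0.078,-0.062,0]]

```text
clock: 11.15
ee_pos: [502.9, -100.1, 299.3]
tcp_rot: [0.136, 0.025, 0.968, 0.209]
force: [0.8, 0.2, -1.8]
opening: 13.5
```

```bash
python3 s.py
```

```text
clock 11.15
qpos [-0.785  0.093  1.652  0.495  1.506 -2.365]
ee_pos [ 502.874 -100.053  299.253]
force [ 0.821  0.22  -1.794]
wrist_torque [-0.272  0.171  0.015]
opening 13.51
tool z [ 0.273  0.398 -0.876] yaw x 3.033
```

Joint 6 is heading for its −3.12 limit. I'll roll about the tool axis in place to relieve it.

send_rows:
  moves:
    - [0,[0,0,0],[0.032,0.047,-0.104]]
    - [0,[0,0,0],[0.032,0.047,-0.104]]
    - [0,[0,0,0],[0.032,0.047,-0.104]]
    - [0,[0,0,0],[0.032,0.047,-0.104]]
    - [0,[0,0,0],[0.032,0.047,-0.104]]
    - [0,[0,0,0],[0.032,0.047,-0.104]]
    - [0,[0,0,0],[0.032,0.047,-0.104]]
    - [0,[0,0,0],[0.032,0.047,-0.104]]

```text
clock: 11.82
ee_pos: [502.2, -99.6, 298.1]
tcp_rot: [0.022, 0.468, 0.849, 0.245]
force: [-0.3, -0.3, -0.7]
opening: 13.6
```

send_rows:
  moves:
    - [0,[0,0,0],[0.032,0.047,-0.104]]
    - [0,[0,0,0],[0.032,0.047,-0.104]]
    - [0,[0,0,0],[0.032,0.047,-0.104]]
    - [0,[0,0,0],[0.032,0.047,-0.104]]
    - [0,[0,0,0],[0,0,0]]

```text
clock: 12.23
ee_pos: [502.3, -99.6, 298.2]
tcp_rot: [-0.036, 0.653, 0.716, 0.244]
force: [0.2, 0.1, -1.1]
opening: 13.5
```

```bash
python3 s.py
```

```text
clock 12.233
qpos [-0.781  0.095  1.65   0.489  1.507 -0.932]
ee_pos [502.282 -99.557 298.229]
force [ 0.154  0.089 -1.142]
wrist_torque [-0.326  0.288  0.05 ]
opening 13.53
tool z [ 0.267  0.396 -0.879] yaw x 1.727
```

send_rows:
  moves:
    - [0,[6,-12,0],[0.08,-0.054,0]]
    - [0,[6,-12,0],[0.08,-0.054,0]]
    - [0,[6,-12,0],[0.08,-0.054,0]]
    - [0,[6,-12,0],[0.08,-0.054,0]]
    - [0,[6,-12,0],[0.08,-0.054,0]]
    - [0,[0,0,0],[0,0,0]]

```text
clock: 12.73
ee_pos: [532.4, -163.0, 295.2]
tcp_rot: [-0.068, 0.594, 0.65, 0.469]
force: [-0.4, -0.1, -1.2]
opening: 13.2
```

```bash
python3 s.py; python3 -c "
from h import *
cam('top','t7.png');cam('scene','s7.png')"
```

```text
clock 12.733
qpos [-1.059  0.335  1.657  0.85   1.686 -1.292]
ee_pos [ 532.4   -162.984  295.198]
force [-0.363 -0.082 -1.192]
wrist_torque [-0.582  0.363  0.015]
opening 13.186
tool z [ 0.468  0.691 -0.552] yaw x 1.953
```

View pics/t7.png

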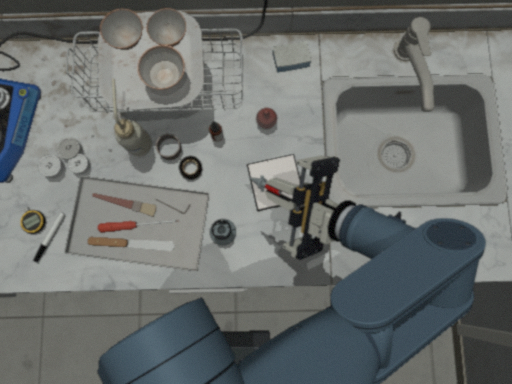

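View pics/s7.png

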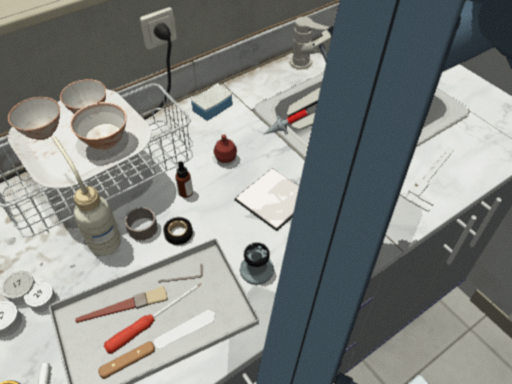

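Both views show the cone held clear, with its tip at top (263,184) and scene (270,128). The open cap is empty, and nothing else has moved. I'll continue.

send_rows:
  moves:
    - [0,[6,-12,0],[0.081,-0.055,0]]
    - [0,[6,-12,0],[0.081,-0.055,0]]
    - [0,[6,-12,0],[0.081,-0.055,0]]
    - [0,[6,-12,0],[0.081,-0.055,0]]
    - [0,[6,-12,0],[0.081,-0.055,0]]
    - [0,[6,-12,0],[0.081,-0.055,0]]
    - [0,[0,0,0],[0,0,0]]

```text
clock: 13.42
ee_pos: [569.7, -232.1, 295.3]
tcp_rot: [-0.102, 0.476, 0.521, 0.701]
force: [-0.2, 0.4, -2.2]
opening: 13.3
```

```bash
python3 s.py; cat > t.py <<'E'
from h import *
import sys
n=sys.argv[1];ct=cam('top','t%s.png'%n);cs=cam('scene','s%s.png'%n);s=sensors.observe()
T=rot(s['tcp_rot']);tip=s['ee_pos']+55.8*T[:,2];print('tip pred',tip,'tilt deg',np.degrees(np.arcsin(T[2,2])))
for c,k in((ct,'t'),(cs,'s')):
    p=proj(c,tip);x,y=int(p[0])-50,int(p[1])-40;x=max(0,x);y=max(0,y);print(k,p,'crop',x,y)
    cv2.imwrite(f'pics/{k}{n}c.png',cv2.resize(c['image'][y:y+80,x:x+100],None,fx=7,fy=7,interpolation=2))
E
python3 t.py 8
```

```text
clock 13.417
qpos [-1.146  0.731  1.557  1.189  1.978 -1.482]
ee_pos [ 569.702 -232.102  295.292]
force [-0.248  0.384 -2.195]
wrist_torque [-0.613  0.429  0.066]
opening 13.289
tool z [0.561 0.828 0.003] yaw x 2.549
tip pred [ 600.35733365 -184.41639468  298.67050877] tilt deg -0.25045987457486446
t [278.28465408 151.03939179] crop 228 111
s [276.99354566  92.3703488 ] crop 226 52
```

View pics/t8c.png

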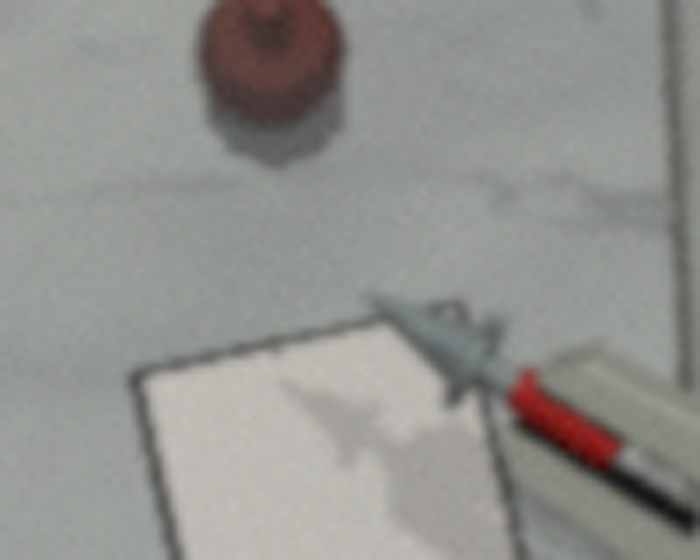

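View pics/s8c.png

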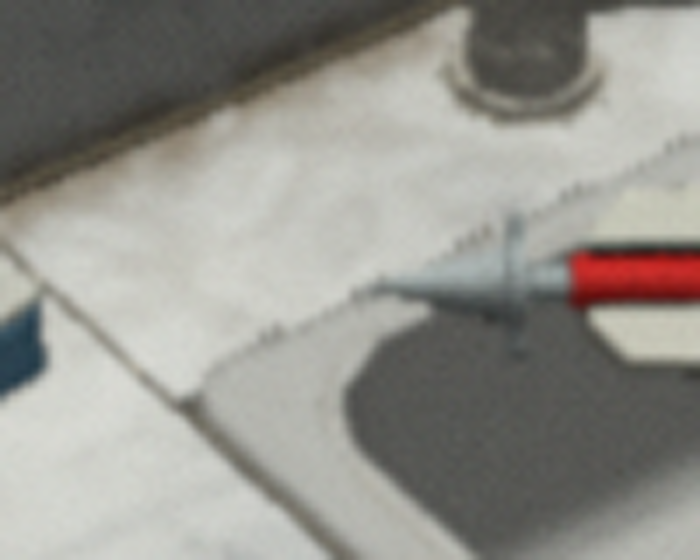

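Tip pixels: top ≈(281,152), scene ≈(280,93). Triangulating.

```bash
python3 - <<'E'
from h import *
cs,ct=cam('scene'),cam('top')
f=lambda x,y,a,b:((x+.5)/7-.5+a,(y+.5)/7-.5+b)
a,b=f(378,288,226,52),f(370,293,228,111)
print('tip',two(cs,a,ct,b))
# handle start: red front: scene (573,278), top (520,392)
print('hand',two(cs,f(573,279,226,52),ct,f(522,390,228,111)))
for z in(9,):print(plane(ct,276.2,182.4,9))
h=cv2.cvtColor(ct['image'],cv2.COLOR_BGR2HSV)
E
```

```text
tip (array([ 597.88774313, -188.48264304,  297.56643063]), np.float64(0.42174966938059966))
hand (array([ 569.25592213, -229.23894634,  299.6140128 ]), np.float64(3.1362836617216754))
[ 599.09519767 -190.57614213    9.        ]
```

The camera fix puts the tip within about 3 mm of the tile's middle, level and at 298 mm. A small trim, settle and final check remain.

send_rows:
  moves:
    - [0,[1.5,-2.5,0],[0,0,0]]
    - [0,[0,0,0],[0,0,0]]
    - [0,[0,0,0],[0,0,0]]
    - [0,[0,0,0],[0,0,0]]
    - [0,[0,0,0],[0,0,0]]
    - [0,[0,0,0],[0,0,0]]

```text
clock: 14.12
ee_pos: [570.4, -234.5, 299.9]
tcp_rot: [-0.099, 0.476, 0.524, 0.699]
force: [-0.2, -0.6, -1.5]
opening: 13.5
```

```bash
python3 s.py; python3 t.py 9; python3 -c "
from h import *
print(np.abs(sensors.observe()['dq']).max())"
```

```text
clock 14.117
qpos [-1.147  0.724  1.549  1.191  1.98  -1.476]
ee_pos [ 570.381 -234.523  299.886]
force [-0.162 -0.618 -1.513]
wrist_torque [-0.587  0.369  0.032]
opening 13.491
tool z [ 0.562  0.827 -0.002] yaw x 2.543
tip pred [ 601.73771461 -188.47018742  299.53764552] tilt deg -0.11002279039898537
t [280.33155763 150.20019308] crop 230 110
s [278.38419007  90.70363325] crop 228 50
0.004190433955490985
```

View pics/s9.png

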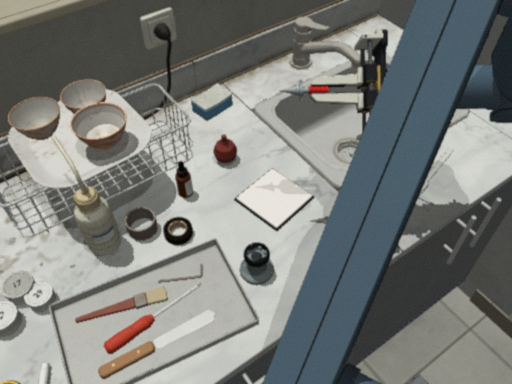

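View pics/t9.png

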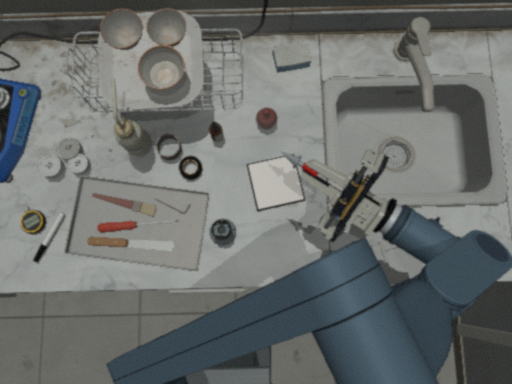

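```bash
python3 -c "
from bench import workorder
print(workorder.close_job())"
```

```text
the job is handed in; nothing more can be done
None
```

The red cone is out of its pot and held level over the middle of the tile. I handed the job in at about 14 s of the 54 s allowed.

**What I did:**
- I turned the red pot's cap anticlockwise until the wrist torque jumped to about −0.6 N m, after roughly 1.21 rad of turn, and took that as the stop. The wrist view then showed the tabs clear of the lugs.
- I gripped the handle, lifted the cone straight up without snagging, and laid it over with its point toward the back left.

**Last checks:**

| Check | Result |
|---|---|
| Cone tilt | about 0.1° off level |
| Tip, from the arm pose | (602, −188, 300) mm |
| Tip, from scene and top views before a final trim of about 3 mm | (598, −188, 298) mm |
| Tile middle | about (600, −189) mm |
| Opening on the handle | 13.5 mm |
| Joint speeds | about 0.004 rad/s at most |
| Wrist force | under 2 N |

- **Disagreements:** the wrist and fixed cameras differed by about 3–5 mm in x on the pot. The gripper self-centring on the cap settled that. Two-view heights for the cap rim came out at 50–60 mm against the stated 63.5 mm, so I used the stated height there.
- **Not checked:** at the end the arm hid the blue pot in both fixed views. I saw no contact forces on the way, and the wrist view taken after the lift, before the arm swung over that side, showed it in place.

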